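# Put the broad scraper into its slotted holder

### The arm

A 6-joint arm with a two-finger parallel gripper is mounted at the origin on a cart in front of the work surface, level with it; the furniture and walls round the work are solid. World frame = base frame: x ahead of the robot, y to its left, z up, the work surface at z = 0. Lengths are in mm, angles in degrees, forces in N, time in s.
With the tool pointing down it reaches from about 300 to 850 mm from the base axis. Payload 4.2 kg.
Tool frame: the origin (TCP) lies at the very end of the fingers, on their centre line; the grasp point (between the pads) lies 19 mm behind it; z points along the fingers, x is the direction in which the jaws open and shut, and the axes are right-handed (so a half turn about z gives the same grasp; the last joint's range is limited). The gripper opens to 91 mm and grips with 3 to 60 N. Pads are 32 mm wide; open, the fingers measure 118 mm over their backs; the gripper's body (76 mm by 178 mm) begins 60 mm behind the grasp point.
Start: joints at [-65.833, 18.312, 89.639, -0, 72.044, -1.146], TCP at [245.856, -519.806, 213.976] pointing down, gripper open.
Joint ranges: [-177.97, 177.97], [-48.28, 115.42], [12.27, 149.76], [-77.06, 257.06], [2.81, 150.46], [-146.56, 146.56]. Speed limits (degrees/s): [147.25, 147.25, 180, 180, 180, 180].

### API

Orientations are given as [roll, pitch, yaw] about the fixed x, y, z axes, in that order (R = Rz(yaw) Ry(pitch) Rx(roll)).
In Python, from workcell import env gives the robot as it stands.
- The arm moves only by the tool servo_tool, never from a script. Its argument "plan" is a list of rows, each a list of 3 entries, a list of its own where there are three numbers: the turn, a rotation vector about the tool's x, y, z in degrees, then the shift along the tool's x, y, z in mm, then the finger opening in mm, from 0 to 91.2. In form: [[[ax, ay, az], [dx, dy, dz], claw], ...]. A call has exactly 10 rows; each row shifts and turns the pose as measured when the row begins, along the tool's axes as they then stand; what a row does not reach is not made up. A row lasts 1/8 s, in which the tool goes at most 62.5 mm and 10.7 degrees, less where a joint would pass 70% of its speed; a pose out of reach is approached as far as the arm can. A call with a gripper value outside its range is refused whole. The fingers move at their own pace and stop on an object; "squeeze" is the grip in N (left out, the last holds). Time passes only in rows, so rows that do not move let the fingers close, or fill a call up. It gives the time, the measured TCP pose, the force and the opening at its end, in the units of the state.
- env.state(): the state, without advancing time (a new reading comes with each control period).
- env.grab_frame(name): name is "scene" or "top" or "wrist"; returns a dict with "pixels" (480x640x3 uint8, red, green, blue), "intrinsics" (3x3 intrinsics, pixels), "eye" and "attitude" of the camera in the world. Camera axes: x right, y up, looking along -z (the intrinsics and any distortion apply to the point x, -y, -z); pixel columns grow to the right and rows downward; lengths in mm; the calibration is good to about 2 mm. A picture is of the moment at which its call begins. There is no depth.
- env.job_done(): hands the job in, once; it reports no verdict.
The state is a dict: "time_s": time; "qpos": joint angles; "qvel": joint speeds; "effort": joint torques, N m; "ee_pos": TCP position; "ee_rot": TCP orientation; "force": force on the tool from outside, world axes, zero at the start; "torque": the same for the moment, N m; "gripper_width": finger opening in mm.
Only numpy, scipy, OpenCV 4.12 (cv2) and the standard library are available. Lean on these libraries where they do the work, as an engineer would, in place of code of your own. Each camera call takes 0.05 s, during which the arm holds its last target.

### The job

Put the blue-handled broad scraper away: slide its blade straight into the slot of the wooden holder until it is fully home, lying level, and let go of it. Leave the black-handled spatula where it lies.

Things in the scene. Friction and masses are not known exactly. Their poses are not given: they have to be found in the camera images.
- scraper: Loose scraper, 70-140 g, lying flat: blue handle 90 long, 22 wide, 24 high, then a brass ferrule and a square-ended flat steel blade 44 wide, 3 thick, ending 115 mm ahead of the handle's middle. Origin: centre of the handle's underside; x towards the blade, z up. Blade level, mid-plane 12 mm above the origin: with the handle on the worktop it is at slot height. Grip the handle across.
- blade_end (a point): Middle of the far edge of the scraper's blade (115 mm along x and 12 mm above the scraper's origin); same axes.
- holder: Wooden block fixed on the worktop, 72 deep, 88 wide, 29 high. Origin: under the middle of its front face, at worktop height; x points into the slot, z up. Its one level slot opens in the front face: 64 wide, floor 5 and ceiling 19 mm above the worktop, back wall at x = 60; steel lips flare the outer 12 mm by 5 mm to the sides and up. Blade fully home: about 10 mm left between holder and handle.
- spatula: Loose spatula of the same build, to be left alone: black handle 90 x 22 x 24 mm, narrow blade 20 wide with a round end. Origin and axes as on the scraper. Either tool may lie on either side of the holder.

How it is judged:
By the outcome, as a careful person would: the job done as asked, in the order asked, and still so for the second after the job is handed in, with the robot touching nothing.
It also fails if it takes over 32 s, if anything falls off the work surface, if the arm or the gripper's body presses on something with over 40 N, if the wrist force passes 120 N, or if a joint passes its speed limit or range.

## Working session

There is one attempt and no reset: what is moved stays moved. The work goes in short steps, Python scripts to look and compute and a tool call to move; the robot and the scene stay as the last step left them, time stands still between calls to the robot, and variables do not carry over. Pictures are saved under pics/ and viewed, and the job is handed in when it is done.

Besides the shell and the picture viewer there is one more tool, called as a command line: name --argument value ..., lists and objects as JSON in quotes. servo_tool: Moves the arm, as the interface text tells. Its arguments: {"type":"object","properties":{"plan":{"type":"array"},"squeeze":{"type":"number"}},"required":["plan"]}

```bash
ls; mkdir -p pics
python3 - <<'E'
from workcell import env
import cv2, numpy as np, pickle
d={}
for n in ["scene","top"]:
    f=env.grab_frame(n); d[n]=f
    cv2.imwrite(f"pics/{n}0.png",f["pixels"][:,:,::-1])
    print(n,{k:np.round(v,3).tolist() if not isinstance(v,dict) else v for k,v in f.items() if k!="pixels"})
pickle.dump(d,open("f0.pkl","wb"))
print(env.state())
E
```

```text
pics
scene {'intrinsics': [[490.899, 0.0, 314.825], [0.0, 490.899, 243.316], [0.0, 0.0, 1.0]], 'eye': [569.826, -351.952, 787.273], 'attitude': [26.066, -0.56, 9.718]}
top {'intrinsics': [[566.149, 0.0, 324.58], [0.0, 566.149, 234.695], [0.0, 0.0, 1.0]], 'eye': [384.764, 26.235, 960.121], 'attitude': [9.985, -0.309, -90.505]}
{'time_s': 0.1, 'qpos': array([-6.58323216e+01,  1.83480960e+01,  8.96978873e+01, -5.25046094e-04,
        7.20423121e+01, -1.14467724e+00]), 'qvel': array([-0.08360776, -0.04823926, -0.2322071 , -0.04408684, -0.04811968,
        0.00428615]), 'effort': array([ 1.02810198e-03, -4.13331699e+01, -2.32510149e+01,  7.28847622e-02,
        4.22138418e-02, -4.76485479e-05]), 'ee_pos': array([ 245.67633758, -519.39827834,  213.21351476]), 'ee_rot': array([-1.79998735e+02,  8.82877704e-02, -6.46874811e+01]), 'force': array([0.53968614, 0.20184698, 0.08632714]), 'torque': array([0.00319431, 0.01330378, 0.01686357]), 'gripper_width': 91.20533872701151}
```

View pics/scene0.png

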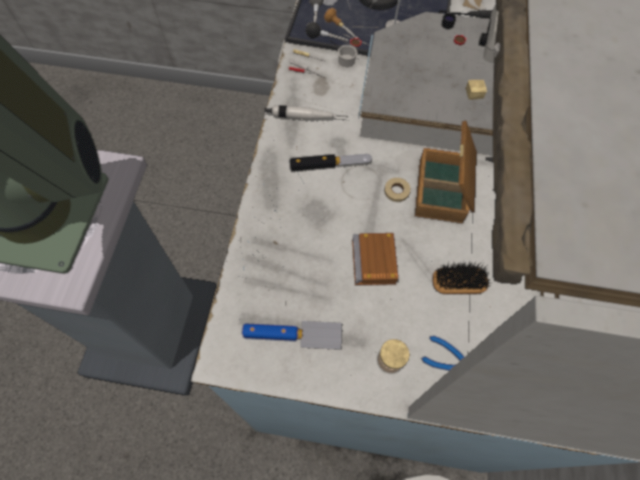

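View pics/top0.png

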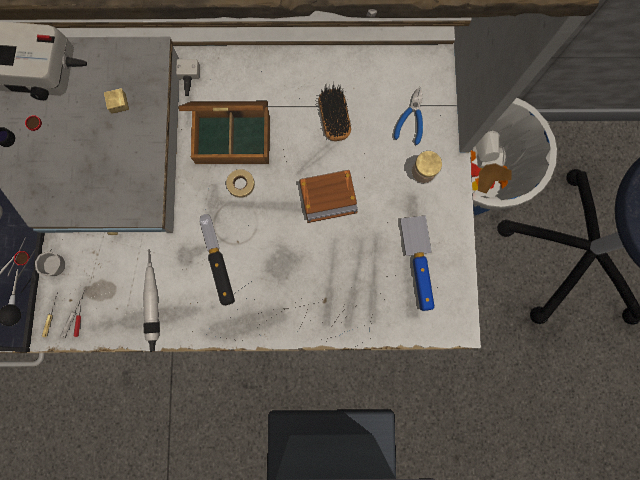

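Both views show the blue scraper at about (420,260) in top and (290,333) in scene. The holder is at (328,195) in top, with its metal-lipped face towards the robot. The black spatula is at (218,260) in top. Next I'll measure them.

```bash
cat > h.py <<'E'
import numpy as np, cv2
from scipy.spatial.transform import Rotation as R
def ray(f,uv):
    K=np.array(f["intrinsics"]); A=np.array(f["attitude"]); 
    M=R.from_euler('xyz',A,degrees=True).as_matrix() if A.size==3 else A
    uv=np.atleast_2d(uv).astype(float)
    p=np.c_[(uv[:,0]-K[0,2])/K[0,0],-(uv[:,1]-K[1,2])/K[1,1],-np.ones(len(uv))]
    return p@M.T
def onz(f,uv,z):
    d=ray(f,uv); e=np.array(f["eye"]); return e+d*((z-e[2])/d[:,2])[:,None]
def proj(f,P):
    K=np.array(f["intrinsics"]); M=R.from_euler('xyz',f["attitude"],degrees=True).as_matrix()
    c=(np.atleast_2d(P)-f["eye"])@M
    return np.c_[K[0,0]*c[:,0]/-c[:,2]+K[0,2], K[1,1]*-c[:,1]/-c[:,2]+K[1,2]]
E
python3 - <<'E'
import pickle; from h import *
d=pickle.load(open("f0.pkl","rb"))
for n in d:
    f=d[n]; im=f["pixels"]; hsv=cv2.cvtColor(im,cv2.COLOR_RGB2HSV)
    m=cv2.inRange(hsv,(105,120,40),(128,255,255))
    cs,_=cv2.findContours(m,0,2)
    for c in cs:
        if cv2.contourArea(c)>300:
            r=cv2.minAreaRect(c); b=cv2.boxPoints(r)
            print(n,"blue",r); print(np.round(onz(f,b,18),1).tolist())
    crop=(f["pixels"])
s=d["top"]["pixels"][150:320,280:450,::-1]; cv2.imwrite("pics/topcrop.png",cv2.resize(s,None,fx=3.5,fy=3.5,interpolation=2))
s=d["scene"]["pixels"][215:365,235:415,::-1]; cv2.imwrite("pics/scenecrop.png",cv2.resize(s,None,fx=4,fy=4,interpolation=2))
E
```

```text
scene blue ((269.4986572265625, 331.5262756347656), (53.399776458740234, 13.402502059936523), 3.012787342071533)
[[428.2, -163.3, 18.0], [424.2, -141.6, 18.0], [509.8, -131.4, 18.0], [512.7, -153.2, 18.0]]
top blue ((423.06353759765625, 283.06890869140625), (53.49516677856445, 14.03663158416748), 81.02737426757812)
[[510.1, -126.7, 18.0], [513.6, -150.1, 18.0], [425.4, -160.4, 18.0], [422.0, -137.3, 18.0]]
```

View pics/topcrop.png

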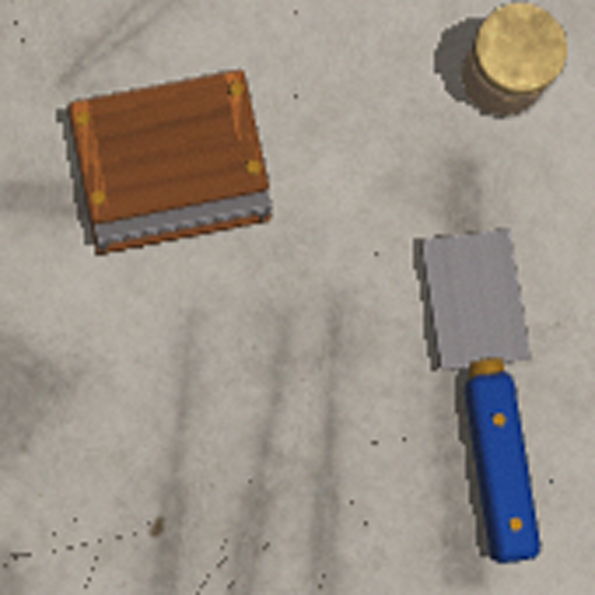

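View pics/scenecrop.png

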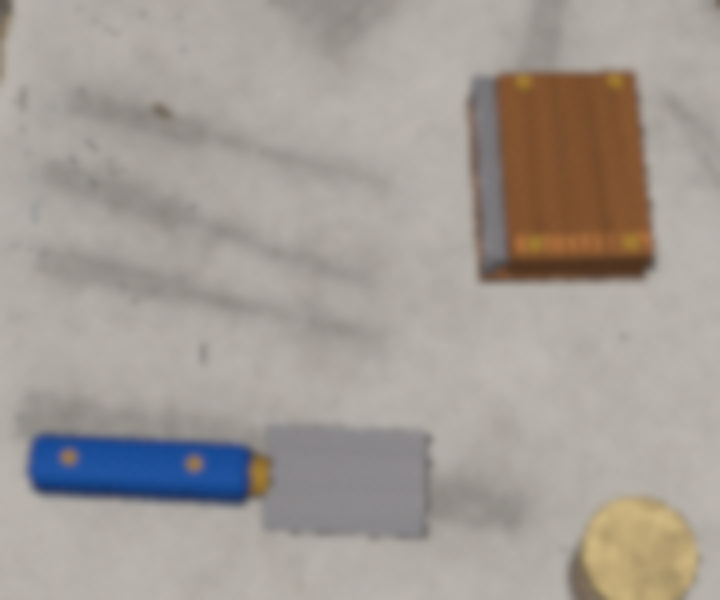

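Run:
```python
import pickle; from h import *
d=pickle.load(open("f0.pkl","rb"))
def show(n,pts,z,off,s):
    P=onz(d[n],np.array(pts)/s+off+ (0.5/s-0.5),z); print(n,z,np.round(P[:,:2],1).tolist()); return P
t=lambda p,z:show("top",p,z,np.array([280,150]),3.5)
s=lambda p,z:show("scene",p,z,np.array([235,215]),4)
def dims(P):
    v=P[1]-P[0]; print(" len",np.linalg.norm(v)," ang of edge",np.degrees(np.arctan2(v[1],v[0])))
print("holder order FL,FR,RL,RR")
for P in (t([(98,222),(268,188),(70,103),(242,70)],29), s([(500,75),(508,258),(634,73),(652,259)],29)):
    dims(P[[0,1]]);dims(P[[2,3]]);dims(P[[0,2]]);dims(P[[1,3]]); print(P.mean(0))
dims(t([(97,253),(270,218)],0))
dims(s([(470,97),(481,279)],0))
print("blade far L,R near L,R")
for P in (t([(424,238),(510,229),(440,369),(529,358)],13), s([(429,431),(428,537),(265,425),(262,532)],13)):
    dims(P[[0,1]]);dims(P[[0,2]]);dims(P[[1,3]]); print((P[0]+P[1])/2)
print("pins",)
dims(t([(516,524),(499,420)],24)); dims(s([(69,457),(195,464)],24))
```

```text
holder order FL,FR,RL,RR
top 29 [[585.8, 47.9], [601.9, -34.1], [644.9, 61.3], [660.9, -22.5]]
scene 29 [[588.0, 47.4], [602.3, -36.9], [645.4, 58.5], [661.4, -27.0]]
 len 83.5534644215018  ang of edge -78.87245094571924
 len 85.29339087771103  ang of edge -79.1899801559519
 len 60.64704388340756  ang of edge 12.740766426358215
 len 60.15032679154661  ang of edge 11.097766040942785
[623.37941055  13.1682382   29.        ]
 len 85.4971076455565  ang of edge -80.35242012693928
 len 86.99210134429605  ang of edge -79.36752749889396
 len 58.43068334710399  ang of edge 10.96550623889458
 len 59.910673130208274  ang of edge 9.515384365306579
[624.26391113  10.5079375   29.        ]
top 0 [[576.4, 49.1], [593.4, -36.6]]
 len 87.46829740794294  ang of edge -78.7783702172786
scene 0 [[576.8, 49.3], [593.4, -36.5]]
 len 87.35085131211035  ang of edge -79.09744868837362
blade far L,R near L,R
top 13 [[580.0, -110.8], [584.2, -153.0], [515.4, -116.5], [520.4, -159.7]]
scene 13 [[580.9, -111.0], [586.8, -154.1], [514.7, -120.0], [521.5, -163.4]]
 len 42.4162628693545  ang of edge -84.36361433379551
 len 64.83433567454291  ang of edge -174.9988753135398
 len 64.08548311336723  ang of edge -174.0331823048942
[ 582.10504437 -131.93458114   13.        ]
 len 43.500000613060124  ang of edge -82.19374321397243
 len 66.82888431610716  ang of edge -172.27499362450934
 len 66.0068990317147  ang of edge -171.88159911789543
[ 583.89190062 -132.52409767   13.        ]
pins
top 24 [[440.0, -148.2], [489.3, -142.0]]
 len 49.599978339588915  ang of edge 7.069392997647562
scene 24 [[441.0, -149.6], [491.0, -143.8]]
 len 50.301851731588286  ang of edge 6.624433882824721
```

Both views agree to about 2 mm:

| Item | Position (mm) | Yaw |
|---|---|---|
| Scraper origin | (468.5, -146) | 6.9° |
| Holder front | (585, 6.3) | 11° |

The sizes match too: holder 87 wide, blade 43 × 65. I'll turn the jaws across the handle and move over it.

servo_tool --plan '[[[0, 0, 9.2], [0, 0, 0], 60], [[0, 0, 9.2], [0, 0, 0], 60], [[0, 0, 0], [-43, -35, 0], 60], [[0, 0, 0], [-43, -35, 0], 60], [[0, 0, 0], [-43, -35, 0], 60], [[0, 0, 0], [-43, -35, 0], 60], [[0, 0, 0], [-43, -35, 0], 60], [[0, 0, 0], [-43, -35, 0], 60], [[0, 0, 0], [-43, -35, 0], 60], [[0, 0, 0], [-43, -35, 0], 60]]' --squeeze 30

```text
time_s: 1.35
ee_pos: [491.2, -138.1, 210.0]
ee_rot: [179.8, 0.4, -84.2]
force: [1.0, -0.4, -0.4]
gripper_width: 60.1
```

```bash
cat >> h.py <<'E'
def go(st,target,yaw):
    M=R.from_euler('xyz',st["ee_rot"],degrees=True)
    T=R.from_euler('xyz',[180,0,yaw],degrees=True)
    print("pose",np.round(st["ee_pos"],1),np.round(st["ee_rot"],2),"F",np.round(st["force"],1),"w",round(st["gripper_width"],1),"t",st["time_s"])
    print("turn",np.round((M.inv()*T).as_rotvec(degrees=True),2))
    dp=np.array(target)-st["ee_pos"]
    print("shift now-axes",np.round(M.inv().apply(dp),1),"shift target-axes",np.round(T.inv().apply(dp),1))
E
python3 - <<'E'
from workcell import env; from h import *
f=env.grab_frame("wrist"); cv2.imwrite("pics/w1.png",f["pixels"][:,:,::-1])
im=f["pixels"]; hsv=cv2.cvtColor(im,cv2.COLOR_RGB2HSV)
m=cv2.inRange(hsv,(105,120,40),(128,255,255))
c=max(cv2.findContours(m,0,2)[0],key=cv2.contourArea); b=cv2.boxPoints(cv2.minAreaRect(c))
P=onz(f,b,18); print(np.round(P,1).tolist(),P.mean(0))
E
python3 -c "
from workcell import env; from h import *
go(env.state(),(483.4,-144.2,3),-83.1)"
```

```text
[[511.5, -126.5, 18.0], [513.4, -144.8, 18.0], [427.3, -154.2, 18.0], [425.3, -134.7, 18.0]] [ 469.34140704 -140.04054641   18.        ]
pose [ 494.7 -132.6  209.9] [-179.97    0.64  -83.99] F [3.  2.9 1.2] w 59.9 t 1.4
turn [-0.03  0.64 -0.89]
shift now-axes [ 12.7  12.6 206.8] shift target-axes [ 10.2  12.6 206.9]
```

View pics/w1.png

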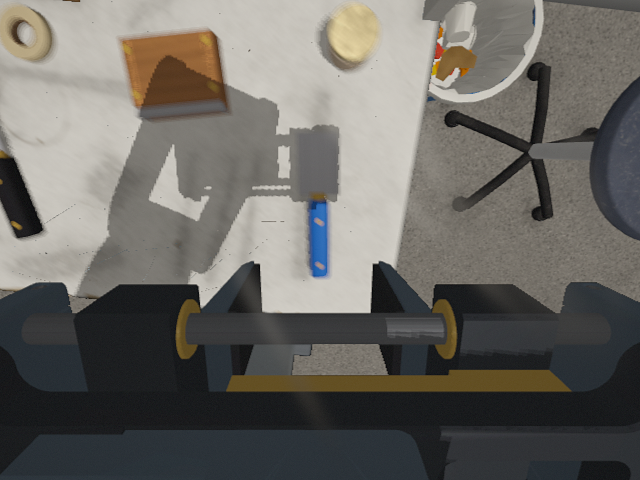

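The wrist view shows the handle running straight ahead of the fingers at about (318,238). The arm was still settling, so I'll correct and descend part-way.

servo_tool --plan '[[[0, 0.6, -0.9], [11, 12.5, 20], 60], [[0, 0, 0], [0, 0, 40], 60], [[0, 0, 0], [0, 0, 40], 60], [[0, 0, 0], [0, 0, 40], 60], [[0, 0, 0], [0, 0, 15], 60], [[0, 0, 0], [0, 0, 0], 60], [[0, 0, 0], [0, 0, 0], 60], [[0, 0, 0], [0, 0, 0], 60], [[0, 0, 0], [0, 0, 0], 60], [[0, 0, 0], [0, 0, 0], 60]]'

```text
time_s: 2.65
ee_pos: [485.1, -143.5, 51.9]
ee_rot: [-179.8, -0.1, -82.7]
force: [0.0, -0.3, -0.7]
gripper_width: 59.8
```

```bash
cat > look.py <<'E'
import sys; from workcell import env; from h import *
f=env.grab_frame("wrist"); cv2.imwrite(sys.argv[1],f["pixels"][:,:,::-1])
im=f["pixels"]; hsv=cv2.cvtColor(im,cv2.COLOR_RGB2HSV)
m=cv2.inRange(hsv,(105,120,40),(128,255,255))
c=max(cv2.findContours(m,0,2)[0],key=cv2.contourArea); b=cv2.boxPoints(cv2.minAreaRect(c))
P=onz(f,b,18); print(np.round(P[:,:2],1).tolist(),P.mean(0))
go(env.state(),[float(v) for v in sys.argv[2:5]],float(sys.argv[5]))
E
python3 look.py pics/w2.png 483.4 -144.2 3 -83.1
```

```text
[[454.4, -135.9], [512.1, -129.2], [514.7, -149.6], [457.2, -157.8]] [ 484.63215735 -143.1046695    18.        ]
pose [ 485.1 -143.5   51.9] [-1.7978e+02 -7.0000e-02 -8.2690e+01] F [-0.3  0.  -0.5] w 59.8 t 2.7
turn [-0.22 -0.07  0.41]
shift now-axes [ 0.4  2.  48.9] shift target-axes [ 0.5  1.8 48.9]
```

View pics/w2.png

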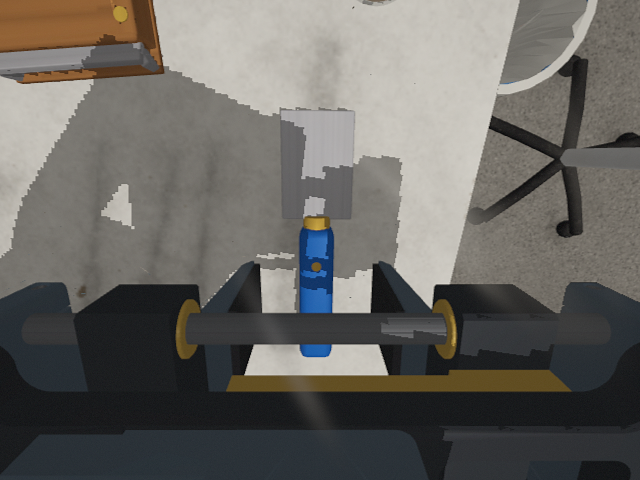

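The handle is centred between the fingers, with its front end at (513,-139) as expected. Now I'll go down and grip.

servo_tool --plan '[[[-0.2, 0, 0.3], [0.5, 2, 20], 60], [[0, 0, 0], [0, 0, 18], 60], [[0, 0, 0], [0, 0, 7], 60], [[0, 0, 0], [0, 0, 2], 60], [[0, 0, 0], [0, 0, 0], 40], [[0, 0, 0], [0, 0, 0], 15], [[0, 0, 0], [0, 0, 0], 15], [[0, 0, 0], [0, 0, 0], 15], [[0, 0, 0], [0, 0, 0], 15], [[0, 0, 0], [0, 0, 0], 15]]' --squeeze 30

```text
time_s: 3.95
ee_pos: [485.7, -145.0, 6.6]
ee_rot: [-179.6, -0.2, -83.0]
force: [0.2, -0.8, -0.8]
gripper_width: 21.4
```

```bash
python3 look.py pics/w3.png 472.1 -15.6 6 -79
```

```text
[[477.5, -133.6], [513.0, -129.8], [515.6, -151.3], [480.3, -156.3]] [ 496.59534626 -142.74996013   18.        ]
pose [ 485.7 -145.     6.6] [-179.64   -0.23  -82.99] F [ 0.4  1.1 -0.3] w 21.7 t 4.0
turn [-0.35 -0.24 -3.99]
shift now-axes [-1.301e+02 -2.300e+00  1.000e-01] shift target-axes [-129.6  -11.4    0.6]
```

View pics/w3.png

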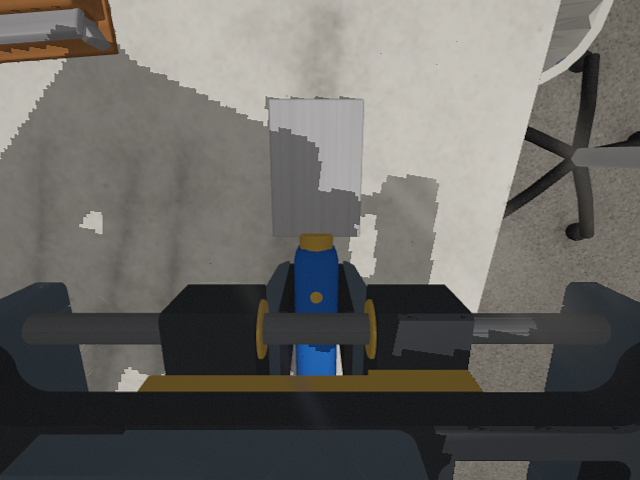

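The jaws closed on the handle (21.7 mm), but the tip stopped at z 6.6, which is a high grip. I'll regrip lower.

servo_tool --plan '[[[0, 0, 0], [0, 0, 0], 34], [[-0.3, -0.2, 0], [0, 0, 0], 34], [[0, 0, 0], [0, 0, 3.5], 34], [[0, 0, 0], [0, 0, 1], 34], [[0, 0, 0], [0, 0, 0], 15], [[0, 0, 0], [0, 0, 0], 15], [[0, 0, 0], [0, 0, 0], 15], [[0, 0, 0], [0, 0, 0], 15], [[0, 0, 0], [0, 0, 0], 15], [[0, 0, 0], [0, 0, 0], 15]]' --squeeze 35

```text
time_s: 5.25
ee_pos: [485.7, -145.1, 1.7]
ee_rot: [-180.0, -0.0, -83.0]
force: [-0.1, -0.3, -1.9]
gripper_width: 21.7
```

```bash
python3 -c "
from workcell import env; from h import *
go(env.state(),(472.1,-15.6,6),-79)"
```

```text
pose [ 485.7 -145.1    1.7] [-1.7996e+02 -2.0000e-02 -8.2990e+01] F [-0.1 -0.3 -1.9] w 21.7 t 5.25
turn [-0.04 -0.02 -3.99]
shift now-axes [-130.2   -2.3   -4.3] shift target-axes [-129.7  -11.3   -4.3]
```

Good low grip. I'll lift 4 mm, back off so the blade clears the holder corner, turn to 11°, and line up in front of the slot.

servo_tool --plan '[[[0, 0, 0], [0, 0, -4], 15], [[0, 0, -2], [0, 6, 0], 15], [[0, 0, -2], [0, 6, 0], 15], [[0, 0, 0], [-26, 0, 0], 15], [[0, 0, 0], [-28, 0, 0], 15], [[0, 0, 0], [-28, 0, 0], 15], [[0, 0, 0], [-28, 0, 0], 15], [[0, 0, 0], [-20, 0, 0], 15], [[0, 0, 0], [0, 0, 0], 15], [[0, 0, 0], [0, 0, 0], 15]]'

```text
time_s: 6.5
ee_pos: [448.9, -16.6, 7.7]
ee_rot: [-179.8, -0.1, -78.9]
force: [-0.3, -0.2, -1.6]
gripper_width: 21.7
```

```bash
python3 look.py pics/w4.png 474.4 -15.2 2.5 -79
python3 - <<'E'
from workcell import env; from h import *; import pickle
d={}
for n in ("top","scene"):
    f=env.grab_frame(n); d[n]=f
pickle.dump(d,open("f1.pkl","wb"))
s=d["top"]["pixels"][150:320,250:420,::-1]; cv2.imwrite("pics/topcrop1.png",cv2.resize(s,None,fx=3.5,fy=3.5,interpolation=2))
s=d["scene"]["pixels"][195:345,235:415,::-1]; cv2.imwrite("pics/scenecrop1.png",cv2.resize(s,None,fx=4,fy=4,interpolation=2))
E
```

```text
[[439.4, -5.3], [473.7, 0.8], [478.1, -21.6], [444.0, -28.9]] [458.8022036  -13.75882274  18.        ]
pose [448.9 -16.7   7.6] [-1.7981e+02 -9.0000e-02 -7.8950e+01] F [ 0.6  0.4 -1.1] w 21.7 t 6.55
turn [-0.19 -0.09  0.05]
shift now-axes [  3.4 -25.3   5.2] shift target-axes [  3.4 -25.4   5.1]
```

View pics/w4.png

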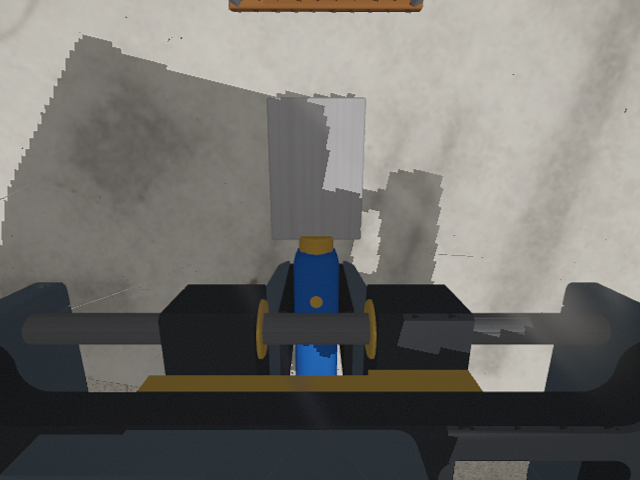

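View pics/topcrop1.png

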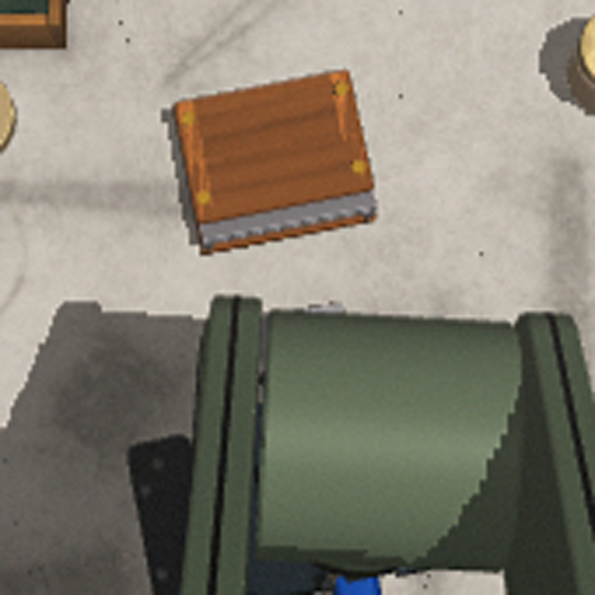

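View pics/scenecrop1.png

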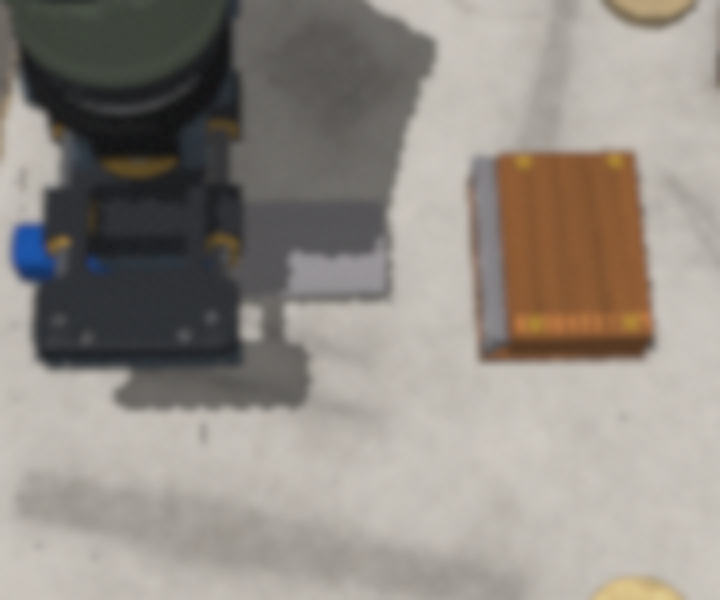

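The blade is ahead of the slot and parallel to it. Wrist view: blade far edge columns 267–366, holder bottom corners near (229,11) and (423,10). I'll check the lateral offset from those.

Run:
```python
from workcell import env; from h import *
import pickle
f=env.grab_frame("wrist"); g=pickle.load(open("f1.pkl","rb"))["scene"]
st=env.state(); a=np.radians(11); u=np.array([np.cos(a),np.sin(a)]); v=np.array([-u[1],u[0]]); o=np.array([585,6.3])
def H(P): q=P[:,:2]-o; return np.round(np.c_[q@u,q@v],1).tolist()
print("holder corners in holder frame",H(onz(f,[(229,11),(423,10)],0)))
print("blade far z19",H(onz(f,[(267,97),(366,97)],19)),"near",H(onz(f,[(272,239),(361,239)],19)))
print("scene blade far R corner z19", H(onz(g,[(388/4+235,298/4+195)],19)))
print("tcp",H(st["ee_pos"][None]))
```

```text
holder corners in holder frame [[-1.3, 44.5], [-0.8, -45.5]]
blade far z19 [[-41.0, 25.7], [-41.0, -17.8]] near [[-105.5, 25.7], [-105.5, -17.9]]
scene blade far R corner z19 [[-39.3, -23.2]]
tcp [[-138.2, 3.2]]
```

servo_tool --plan '[[[-0.2, 0, 0], [3.5, 0, 3], 15], [[0, 0, 0], [0, 0, 1.5], 15], [[0, 0, 0], [0, -12, 0], 15], [[0, 0, 0], [0, -12, 0], 15], [[0, 0, 0], [0, -6, 0], 15], [[0, 0, 0], [0, 0, 0], 15], [[0, 0, 0], [0, 0, 0], 15], [[0, 0, 0], [0, 0, 0], 15], [[0, 0, 0], [0, 0, 0], 15], [[0, 0, 0], [0, 0, 0], 15]]'

```text
time_s: 7.95
ee_pos: [481.2, -15.2, 2.4]
ee_rot: [179.9, -0.1, -79.1]
force: [0.5, 0.0, -0.6]
gripper_width: 22.0
```

```bash
cat > hf.py <<'E'
from workcell import env; from h import *
st=env.state(); a=np.radians(11); u=np.array([np.cos(a),np.sin(a)]); v=np.array([-u[1],u[0]]); o=np.array([585,6.3])
q=st["ee_pos"][:2]-o; print("tcp holder frame",round(q@u,1),round(q@v,1))
go(st,list(o-37.5*u-0.2*v)+[2.6],-79)
E
python3 hf.py; python3 look.py pics/w5.png 0 0 0 0
```

```text
tcp holder frame -106.0 -1.3
pose [481.2 -15.2   2.4] [ 1.7995e+02 -8.0000e-02 -7.9060e+01] F [ 0.5  0.  -0.6] w 22.0 t 7.95
turn [ 0.05 -0.08 -0.06]
shift now-axes [ -1.1 -68.5  -0.2] shift target-axes [ -1.1 -68.5  -0.2]
[[474.4, -3.7], [507.7, 2.1], [511.9, -19.6], [478.9, -26.6]] [493.2288713  -11.94097478  18.        ]
pose [481.2 -15.2   2.4] [ 1.7995e+02 -8.0000e-02 -7.9060e+01] F [-0.6  0.4 -1.7] w 22.0 t 8.0
turn [ 1.000e-01 -3.000e-02 -7.906e+01]
shift now-axes [-106.2  469.6    2.7] shift target-axes [-481.2  -15.2    2.4]
```

View pics/w5.png

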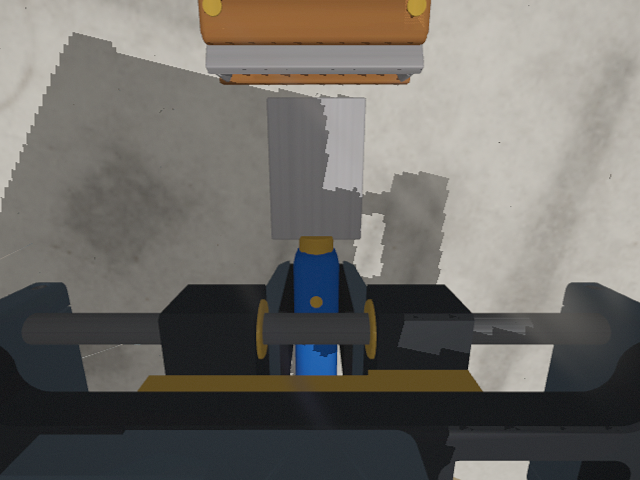

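The holder's base spans columns 219–410 (centre about 315) and the blade is centred at 316.5, so they are aligned. Now I'll insert, slowing near the end.

servo_tool --plan '[[[0, 0, 0], [-1, -8, 0], 15], [[0, 0, 0], [0, -10, 0], 15], [[0, 0, 0], [0, -10, 0], 15], [[0, 0, 0], [0, -10, 0], 15], [[0, 0, 0], [0, -8, 0], 15], [[0, 0, 0], [0, -5, 0], 15], [[0, 0, 0], [0, -3, 0], 15], [[0, 0, 0], [0, 0, 0], 15], [[0, 0, 0], [0, 0, 0], 15], [[0, 0, 0], [0, 0, 0], 15]]'

```text
time_s: 9.25
ee_pos: [537.9, -3.1, 2.2]
ee_rot: [179.9, -0.1, -79.1]
force: [0.3, -0.9, -2.2]
gripper_width: 21.9
```

```bash
python3 hf.py; python3 look.py pics/w6.png 0 0 0 0|head -1
```

```text
tcp holder frame -48.0 -0.2
pose [537.9  -3.1   2.2] [ 1.7994e+02 -8.0000e-02 -7.9060e+01] F [ 0.3 -0.9 -2.2] w 21.9 t 9.25
turn [ 0.06 -0.08 -0.06]
shift now-axes [ -0.  -10.5  -0.5] shift target-axes [ -0.  -10.5  -0.4]
[[531.3, 8.4], [564.5, 14.2], [568.7, -7.5], [535.7, -14.5]] [5.50058205e+02 1.56919879e-01 1.80000000e+01]
```

View pics/w6.png

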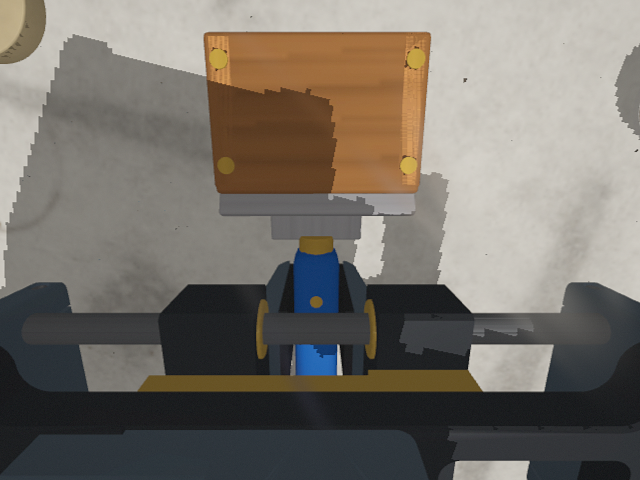

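The blade is inside the slot, centred, with no contact force and about 10 mm to go. I'll creep to the back wall.

servo_tool --plan '[[[0, 0, 0], [0, -3, 0], 15], [[0, 0, 0], [0, -2.5, 0], 15], [[0, 0, 0], [0, -2, 0], 15], [[0, 0, 0], [0, -1, 0], 15], [[0, 0, 0], [0, -1, 0], 15], [[0, 0, 0], [0, -1, 0], 15], [[0, 0, 0], [0, -1, 0], 15], [[0, 0, 0], [0, 0, 0], 15], [[0, 0, 0], [0, 0, 0], 15], [[0, 0, 0], [0, 0, 0], 15]]'

```text
time_s: 10.55
ee_pos: [546.9, -1.2, 1.9]
ee_rot: [179.6, -0.1, -79.0]
force: [-1.4, -0.7, 0.8]
gripper_width: 21.8
```

```bash
python3 hf.py
```

```text
tcp holder frame -38.8 -0.1
pose [546.9  -1.2   1.9] [ 1.7959e+02 -5.0000e-02 -7.9040e+01] F [-1.4 -0.7  0.8] w 21.8 t 10.55
turn [ 0.41 -0.05 -0.04]
shift now-axes [ 0.1 -1.3 -0.7] shift target-axes [ 0.1 -1.3 -0.7]
```

servo_tool --plan '[[[0.3, 0, 0], [0, -0.5, -0.2], 15], [[0, 0, 0], [0, -1, 0], 15], [[0, 0, 0], [0, -1, 0], 15], [[0, 0, 0], [0, -1, 0], 15], [[0, 0, 0], [0, -1.5, 0], 15], [[0, 0, 0], [0, -1.5, 0], 15], [[0, 0, 0], [0, -1.5, 0], 15], [[0, 0, 0], [0, -1.5, 0], 15], [[0, 0, 0], [0, -1.5, 0], 15], [[0, 0, 0], [0, -1.5, 0], 15]]'

```text
time_s: 11.8
ee_pos: [546.7, -1.0, 2.4]
ee_rot: [178.4, 0.1, -79.0]
force: [-6.6, -2.5, 4.0]
gripper_width: 21.8
```

```bash
python3 hf.py;  python3 look.py pics/w7.png 0 0 0 0|head -2
```

```text
tcp holder frame -39.0 0.1
pose [546.7  -1.    2.4] [ 1.7844e+02  5.0000e-02 -7.9000e+01] F [-6.6 -2.5  4. ] w 21.8 t 11.8
turn [ 1.56  0.05 -0.  ]
shift now-axes [ 0.3 -1.5 -0.2] shift target-axes [ 0.3 -1.5 -0.2]
[[540.3, 10.5], [573.9, 16.3], [578.1, -5.2], [544.8, -12.4]] [559.26135845   2.29201054  18.        ]
pose [546.7  -1.    2.4] [ 1.7843e+02  5.0000e-02 -7.9000e+01] F [-6.9 -1.8  3.7] w 21.6 t 11.85
```

View pics/w7.png

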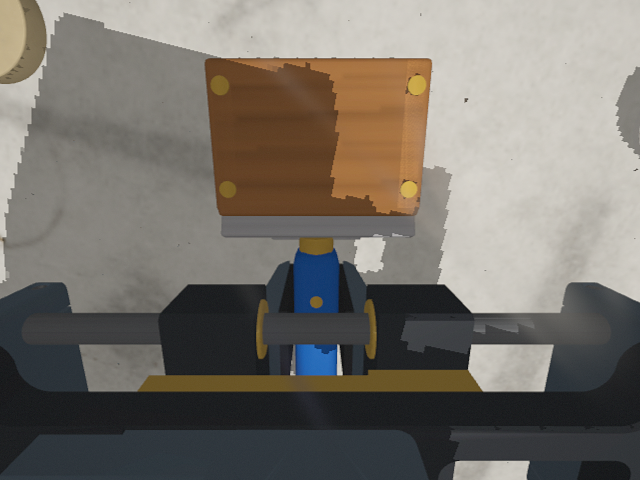

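It has reached the back wall: travel stopped at the expected depth with 7 N, and only the ferrule shows in the gap. I'll take out the 1.5° tilt, keep light forward pressure, then release.

servo_tool --plan '[[[1, 0, 0], [0, 0, 0], 15], [[0.5, 0, 0], [0, -0.3, 0.2], 15], [[0.1, 0, 0], [0, -0.3, 0.2], 15], [[0, 0, 0], [0, -0.3, 0], 15], [[0, 0, 0], [0, 0, 0], 15], [[0, 0, 0], [0, 0, 0], 15], [[0, 0, 0], [0, 0, 0], 15], [[0, 0, 0], [0, 0, 0], 15], [[0, 0, 0], [0, 0, 0], 15], [[0, 0, 0], [0, 0, 0], 15]]'

```text
time_s: 13.1
ee_pos: [546.9, -0.9, 1.8]
ee_rot: [180.0, 0.1, -79.0]
force: [-3.5, -2.1, 1.1]
gripper_width: 22.0
```

```bash
python3 hf.py
```

```text
tcp holder frame -38.8 0.2
pose [546.9  -0.9   1.8] [ 1.7999e+02  7.0000e-02 -7.9010e+01] F [-3.5 -2.1  1.1] w 22.0 t 13.1
turn [ 0.01  0.07 -0.01]
shift now-axes [ 0.4 -1.3 -0.8] shift target-axes [ 0.4 -1.3 -0.8]
```

Level, at table height, and still pressing lightly on the wall. I'll open the jaws and then lift.

servo_tool --plan '[[[0, 0, 0], [0, 0, 0], 26], [[0, 0, 0], [0, 0, 0], 30], [[0, 0, 0], [0, 0, 0], 40], [[0, 0, 0], [0, 0, 0], 46], [[0, 0, 0], [0, 0, 0], 46], [[0, 0, 0], [0, 0, 0], 46], [[0, 0, 0], [0, 0, -10], 46], [[0, 0, 0], [0, 0, -30], 46], [[0, 0, 0], [0, 0, -40], 46], [[0, 0, 0], [0, 0, -20], 46]]'

```text
time_s: 14.35
ee_pos: [550.0, -0.5, 106.0]
ee_rot: [-179.6, 0.0, -79.0]
force: [-0.4, 0.7, -0.1]
gripper_width: 45.9
```

servo_tool --plan '[[[0, 0, 0], [0, 40, -30], 46], [[0, 0, 0], [0, 40, -30], 46], [[0, 0, 0], [40, 20, -20], 46], [[0, 0, 0], [50, 0, 0], 46], [[0, 0, 0], [50, 0, 0], 46], [[0, 0, 0], [50, 0, 0], 46], [[0, 0, 0], [50, 0, 0], 46], [[0, 0, 0], [0, 0, 0], 46], [[0, 0, 0], [0, 0, 0], 46], [[0, 0, 0], [0, 0, 0], 46]]'

```text
time_s: 15.6
ee_pos: [496.4, -260.8, 198.0]
ee_rot: [-178.7, -0.3, -78.9]
force: [-0.2, 0.0, -0.4]
gripper_width: 45.8
```

Run:
```python
from workcell import env; from h import *; import pickle
d={}
for n in ("top","scene"):
    f=env.grab_frame(n); d[n]=f; cv2.imwrite(f"pics/{n}9.png",f["pixels"][:,:,::-1])
    hsv=cv2.cvtColor(f["pixels"],cv2.COLOR_RGB2HSV)
    m=cv2.inRange(hsv,(105,120,40),(128,255,255))
    a=np.radians(11); u=np.array([np.cos(a),np.sin(a)]); v=np.array([-u[1],u[0]]); o=np.array([585,6.3])
    for c in cv2.findContours(m,0,2)[0]:
        if cv2.contourArea(c)>300:
            P=onz(f,cv2.boxPoints(cv2.minAreaRect(c)),18); q=P[:,:2]-o; print(n,np.round(np.c_[q@u,q@v],1).tolist())
pickle.dump(d,open("f9.pkl","wb"))
A=d["top"]["pixels"][150:320,270:440,::-1]; cv2.imwrite("pics/topcrop9.png",cv2.resize(A,None,fx=3.5,fy=3.5,interpolation=2))
st=env.state(); print(st["ee_pos"],st["force"],st["time_s"])
```

```text
top [[-12.4, 11.8], [-12.2, -9.8], [-102.0, -9.2], [-102.0, 12.0]]
scene [[-76.1, 8.8], [-13.8, 7.7], [-15.0, -14.9], [-76.5, -13.8]]
[ 496.52699492 -260.76668744  197.98669306] [-0.03580826  0.13246851  0.34566098] 15.7
```

View pics/topcrop9.png

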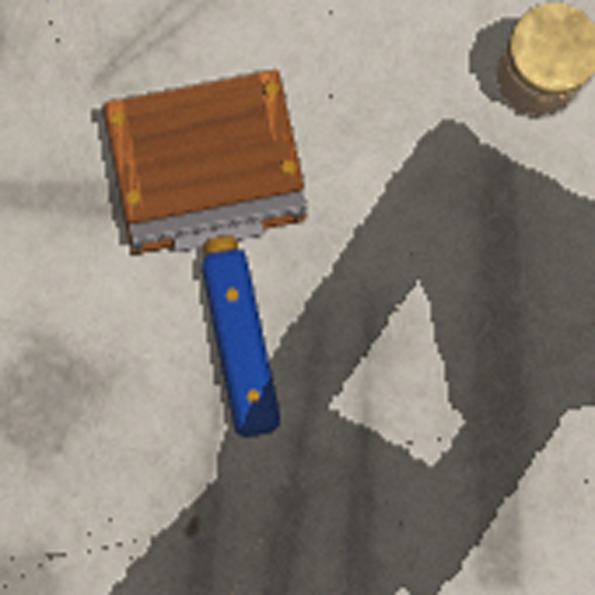

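View pics/scene9.png

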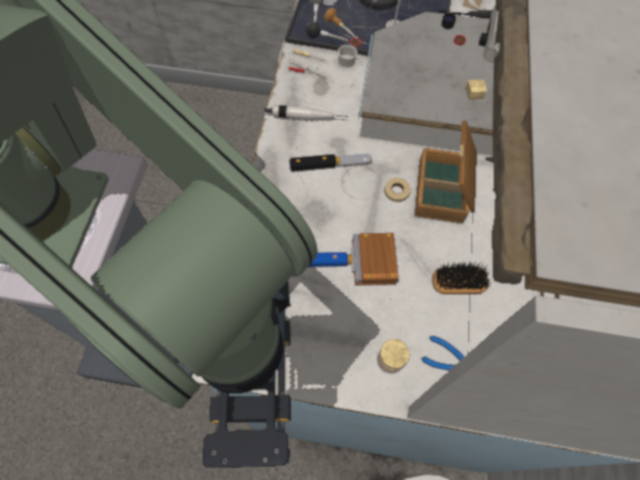

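The final views show the handle straight in front of the holder, with only the 6 mm blade root and ferrule outside. Handle front to holder rear measures 81.6 mm (top) and 83.4 mm (scene) against 82 expected, so the blade is home. The spatula hasn't moved.

```bash
python3 -c "
from workcell import env
env.job_done()"
```

```text
the job is handed in; nothing more can be done
```

The blue-handled scraper is in the holder's slot, fully home and released, and I handed the job in at about 15.7 s. I gripped it across the handle, regripped lower after the first hold was too high, lined it up with the slot and slid it in. At the back wall it stopped under about 7 N, and I levelled it before letting go.

- **Fully home:** handle front to holder rear measured 81.6 mm (top camera) and 83.4 mm (scene camera), against 82 mm expected.
- **Gap to the handle:** the direct reading was 12–15 mm instead of the nominal 10. I put this down to a 2–3 mm offset in my holder-front position, because the holder's rear edge showed the same shift. The pressed stop also fits the back wall.
- **Alignment:** the handle is parallel to the slot and within about 3 mm of its centre. I judged level from the tool reading 180.0° at table height just before release, and did not measure it again afterwards.
- **Left clear:** the arm is well away and touching nothing. The black spatula looks unmoved in the final picture, though I did not measure it.

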